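# Prime the transfer pump: open its outlet valve and hold the switch on prime

## Task

The transfer pump has to be primed: first swing the red-handled valve on its copper outlet pipe fully open, so that the handle lies along the pipe, and only then turn the black switch on the grey box on top of the pump clockwise from off, past its first two click positions, to the third one (blue dot) at the end of its travel. That third position is sprung and falls back as soon as it is let go, so keep the switch held there: the job finishes with the gripper still holding it on the blue dot. Do not knock or move the loose things around the pump.

Things in the scene. Friction and masses are not known exactly. Their poses are not given: they have to be found in the camera images.
- pump: Pump set on a fixed plywood board; place and yaw vary. Origin: on the bench under the board (board at x -100 to 100, y -440 to 240 mm in the pump's own frame). Own x: along the copper outlet pipe to its spout; y: along the blue motor (136 mm thick, axis at z 108) to its fan; z up. White feed tank at y -430 to -240, up to z 200. Red valve handle and black switch stand highest of all.
- valve_pivot (a point): Point on the upright turning axis of the valve lever, at the height of the middle of its red grip (257.5 mm above the bench), at x 70, y -87.5 in the pump's frame; axes as the pump's. The 22 mm copper outlet pipe runs below it along the pump's x, its middle at 215 mm; its riser from the steel pump head (top at 186 mm) is 70 mm nearer the robot.
- valve_grip (a point): Centre of the red grip of the valve lever: a bar 72 mm long, 18 mm wide and 10 mm high, level, its middle 81 mm from the turning axis (45 to 117 mm), its underside 26 mm clear over the outlet pipe when open. Its own -y axis points from the turning axis outwards along the grip.
- valve (a joint): Angle of the valve lever, rad: 0 = shut, grip across the pipe (towards the pump's own -y); 1.57 = fully open, grip along the pipe (towards the pump's own +x), at its stop. It opens anticlockwise seen from above, against a steady friction of about 0.2 N m, and stays where it is left. It starts shut or nearly shut (0 to 0.25).
- dial_grip (a point): On the upright turning axis of the black switch, in the upper part of its grip bar: 246 mm above the bench, 11 mm under the bar's top, 32 mm over the top of the grey box (116 x 106 mm). The bar is 60 mm long, 14 wide, 36 high, on a black disc 38 mm wide, its top 25 mm below this point. A white line marks the pointer end; the point's own +x axis points along the bar to that end and turns with it.
- dial (a joint): Angle of the switch, rad, growing clockwise seen from above: 0 off (black dot, pointer along the pump's +x; the start), 0.44 first click (green dot), 0.85 second (yellow), 1.31 third (blue), hard stop at 1.34. Let go, it stays at 0, 0.44 and 0.85; leaving these takes about 0.13, 0.15 and 0.25 N m. From beyond 0.9 up to the stop it springs back to 0.85; holding the third takes about 0.2 N m.
- coupling_mid (a point): Middle of a loose brass pipe coupling, a ring 36 mm in diameter and 32 mm high, standing on the lid of the feed tank; leave alone.
- sealant_mid (a point): Middle of a loose yellow-labelled can 66 mm in diameter and 130 mm high, standing on the bench; leave alone.
- compound_jar_mid (a point): Middle of a loose blue jar 80 mm in diameter and 75 mm high, standing on the bench; leave alone.

How it is judged:
By the outcome, as a careful person would: the job done as asked, in the order asked, and still so for the second after the job is handed in, while the arm keeps its last pose, push and grip.
It also fails if it takes over 64 s, if anything falls off the work surface, if the arm or the gripper's body presses on something with over 40 N, if the wrist force passes 120 N, or if a joint passes its speed limit or range.

## Robot

A 6-joint arm with a two-finger parallel gripper is mounted at the origin on the work surface. World frame = base frame: x ahead of the robot, y to its left, z up, the work surface at z = 0. Lengths are in m, angles in degrees, forces in N, time in s.
With the tool pointing down it reaches from about 0.35 to 0.875 m from the base axis. Payload 4.2 kg.
Tool frame: the origin (TCP) lies between the finger pads; the fingertips stand 14 mm ahead of it and the grasp point (between the pads) lies 5 mm behind it (r.tcp_to_tips is the distance from the TCP to the fingertips, in m); y points along the fingers, x is the direction in which the jaws open and shut, and the axes are right-handed (so a half turn about y gives the same grasp; the last joint's range is limited). The gripper opens to 87 mm and grips with 3 to 60 N. Pads are 19 mm wide; open, the fingers measure 117 mm over their backs; the gripper's body (75 mm by 190 mm) begins 51 mm behind the grasp point.
Start: joints at [-58.064, 22.042, 0.453, 0, -68.411, -14.817], TCP at [0.184, -0.597, 0.237] pointing down, gripper open.
Joint ranges: [-179.83, 179.83], [-69.29, 118.12], [-61.27, 80.66], [-181.25, 117.63], [-171.15, -9.14], [-177.46, 177.46]. Speed limits (degrees/s): [159.86, 159.86, 180, 180, 180, 180].

## Interface

Orientations are given as a 3x3 rotation matrix whose columns are the frame's x, y, z axes.
In Python, from station import sense, optics, ticket, r gives the robot as it stands.
- The arm moves only by the tool carry_out, never from a script. Its argument "steps" is a list that holds one entry, the list of rows, each a list of 6 numbers: the shift along the world's x, y, z in cm, then the turn, a rotation vector about the world's x, y, z in rad. A call has 1 to 20 rows; each row is the pose to reach, as a shift and turn from the pose commanded when the call began; what a row does not reach only later rows make up. A row lasts 1/8 s, in which the tool goes at most 62.5 mm and 10.7 degrees, less where a joint would pass 70% of its speed; a pose out of reach is approached as far as the arm can. A call with a gripper value outside its range is refused whole. "fingers" is the closure in counts, from 0 (fully open) to 255 (shut), set as the call begins (left out, the last holds). The fingers move at their own pace and stop on an object; the grip force is fixed at half the most. Time passes only in rows, so rows that repeat a pose let the fingers close. It gives the time, the measured TCP pose, the force and the opening at its end, in the units of the state.
- sense(): the state, without advancing time (a new reading comes with each control period).
- optics.capture(name): name is "scene" or "top" or "wrist"; returns a dict with "image" (420x560x3 uint8, red, green, blue), "fov_y" (degrees; the focal length in pixels is half the picture's height over the tangent of half this angle, whatever the lens; pixels are square), "cx", "cy" (the principal point, pixels), "rvec" (rotation vector, rad) and "tvec" (3), from world to camera coordinates, as OpenCV has them. Camera axes: x right, y down, z forward; pixel columns grow to the right and rows downward; lengths in m; the calibration is good to about 2 mm. The wrist camera is an equidistant fisheye: a pixel r from the principal point sees the ray r / f radians off the axis. A picture is of the moment at which its call begins. There is no depth.
- ticket.finish_job(): hands the job in, once; it reports no verdict.
The state is a dict: "time_s": time; "joints": joint angles; "joint_velocities": joint speeds; "effort": joint torques, N m; "tcp_pos": TCP position; "ee_rot": TCP orientation; "wrist_force": force on the tool from outside, world axes, zero at the start; "moment": the same for the moment, N m; "gripper_width": opening from 0.0 (shut) to 1.0 (fully open).
Only numpy, scipy, OpenCV 4.12 (cv2) and the standard library are available. Lean on these libraries where they do the work, as an engineer would, in place of code of your own. Each camera call takes 0.05 s, during which the arm holds its last target.

## Working session

There is one attempt and no reset: what is moved stays moved. The work goes in short steps, Python scripts to look and compute and a tool call to move; the robot and the scene stay as the last step left them, time stands still between calls to the robot, and variables do not carry over. Pictures are saved under pics/ and viewed, and the job is handed in when it is done.

Besides the shell and the picture viewer there is one more tool, called after "Request:" by a JSON object that holds its "name" and its "arguments", one argument or row to a line. carry_out: Moves the arm, as the interface text tells. Its arguments: {"type":"object","properties":{"steps":{"type":"array","items":{"type":"array","items":{"type":"array","items":{"type":"number"}}}},"fingers":{"type":"number"}},"required":["steps"]}

```bash
ls; mkdir -p pics
cat > h.py <<'E'
import numpy as np, cv2, json
from station import sense, optics, ticket, r
def cap(n,f):
    c=optics.capture(n); cv2.imwrite('pics/'+f+'.png',c['image'][:,:,::-1]); d={k:np.array(v).tolist() for k,v in c.items() if k!='image'}
    json.dump(d,open('pics/'+f+'.json','w')); return c
def ld(f): return json.load(open('pics/'+f+'.json'))
def ray(d,u,v,fish=False):
    f=210/np.tan(np.radians(d['fov_y'])/2); R=cv2.Rodrigues(np.array(d['rvec'],float))[0]; t=np.array(d['tvec'],float)
    x=np.array([u-d['cx'],v-d['cy']])/f
    if fish:
        th=np.hypot(*x); q=np.array([*(x/th*np.sin(th)),np.cos(th)])
    else: q=np.array([*x,1]); q/=np.linalg.norm(q)
    return -R.T@t, R.T@q
def atz(d,u,v,z,fish=False):
    o,q=ray(d,u,v,fish); return o+q*(z-o[2])/q[2]
def tri(*rs):
    A=0;b=0
    for o,q in rs:
        P=np.eye(3)-np.outer(q,q); A=A+P; b=b+P@o
    p=np.linalg.solve(A,b); return p,[float(np.linalg.norm((np.eye(3)-np.outer(q,q))@(p-o))) for o,q in rs]
def proj(d,p,fish=False):
    f=210/np.tan(np.radians(d['fov_y'])/2); R=cv2.Rodrigues(np.array(d['rvec'],float))[0]; c=R@np.array(p,float)+np.array(d['tvec'],float)
    if fish:
        rho=np.hypot(c[0],c[1]); th=np.arctan2(rho,c[2]); return [d['cx']+f*th*c[0]/rho,d['cy']+f*th*c[1]/rho]
    return [d['cx']+f*c[0]/c[2],d['cy']+f*c[1]/c[2]]
E
python3 - <<'E'
from h import *
for n in('scene','top','wrist'): cap(n,n+'0'); d=ld(n+'0'); print(n,d,ray(d,280,210,n=='wrist'))
print(sense())
E
```

```text
pics
scene {'fov_y': 46.9727240879216, 'cx': 271.98061279602564, 'cy': 214.7862453987265, 'rvec': [1.8790792719665068, 1.8929014205889414, -0.570368055172606], 'tvec': [-0.011237175203637342, -0.33807691014967745, 1.727914837492787]} (array([1.24042657, 0.01501361, 1.24949129]), array([-0.56342576,  0.01572089, -0.82601711]))
top {'fov_y': 51.79200769311074, 'cx': 284.08097211516537, 'cy': 208.19269840252542, 'rvec': [2.1774862569211106, -2.1686304521825983, 0.05233991809225848], 'tvec': [0.02034812055677154, 0.5615693524899399, 1.0817210743297487]} (array([ 0.48209656, -0.00394444,  1.11958118]), array([ 0.06780404,  0.03353192, -0.99713501]))
wrist {'fov_y': 65.70646984690485, 'cx': 285.399386766802, 'cy': 208.90925343530895, 'rvec': [-1.743246726242746, -2.359835368524155, -0.3730203239739699], 'tvec': [0.624776459423097, -0.037344249270837154, 0.3932656473779099]} (array([ 0.10231044, -0.62276106,  0.38483675]), array([ 0.30137353,  0.07673999, -0.95041305]))
{'time_s': 0.15, 'joints': array([-5.80634106e+01,  2.20811040e+01,  3.98725028e-01, -2.00490363e-02,
       -6.84122712e+01, -1.48171303e+01]), 'joint_velocities': array([-0.03758022, -0.1383045 ,  0.13181275,  0.17599305,  0.09208758,
       -0.00851603]), 'effort': array([ 5.46591436e-04, -3.91053379e+01,  1.87586814e+01,  4.22233880e+00,
        1.23643182e-02, -1.50973751e-04]), 'tcp_pos': array([ 0.18387202, -0.59689338,  0.23571389]), 'ee_rot': array([[-2.94241118e-01, -5.97716010e-04, -9.55731033e-01],
       [ 9.55729743e-01,  1.57400675e-03, -2.94241705e-01],
       [ 1.68020007e-03, -9.99998583e-01,  1.08117463e-04]]), 'wrist_force': array([-0.17026067, -0.89703162,  0.22510735]), 'moment': array([-0.01340294, -0.0284401 , -0.04529931]), 'gripper_width': 1.0010683063821924}
```

```bash
python3 -c "
import cv2
for n in('scene0','top0'):
    i=cv2.imread('pics/'+n+'.png'); print(i.shape)"
```

```text
(420, 560, 3)
(420, 560, 3)
```

View pics/scene0.png

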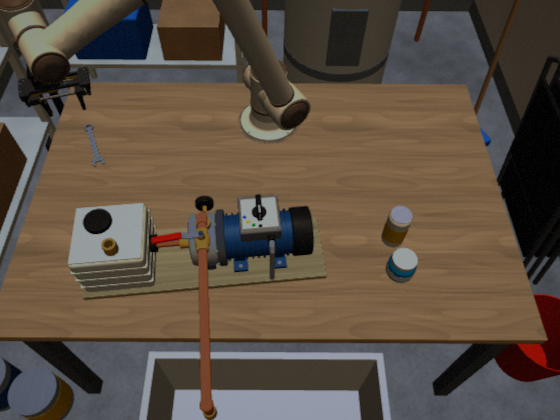

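View pics/top0.png

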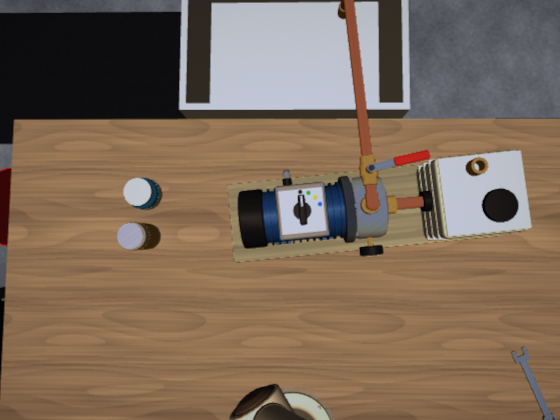

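View pics/wrist0.png

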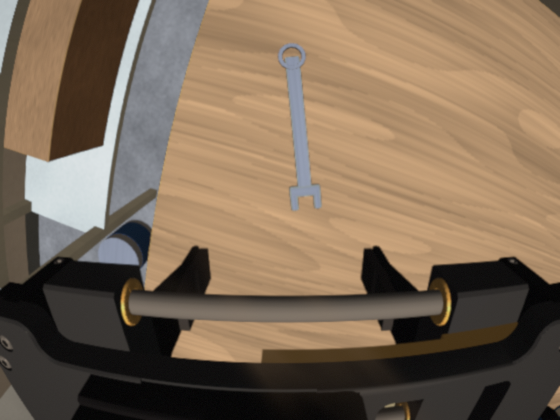

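The scene view shows the pump at about (250,240), the red grip at (168,241) and the switch at (260,210). In the top view the grip is at (412,158), the switch at (302,208), the can and jar at (135,235) and (142,193), and the coupling on the tank at (478,166). I'll zoom in to measure.

Run:
```python
import cv2,numpy as np
def crop(n,x0,y0,w,h,s):
    i=cv2.imread(f'pics/{n}.png')[y0:y0+h,x0:x0+w]; return cv2.resize(i,None,fx=s,fy=s,interpolation=cv2.INTER_CUBIC)
cv2.imwrite('pics/c1.png',crop('top0',230,130,200,140,4))
cv2.imwrite('pics/c2.png',crop('scene0',140,180,180,110,4.4))
```

```text
(no output)
```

View pics/c1.png

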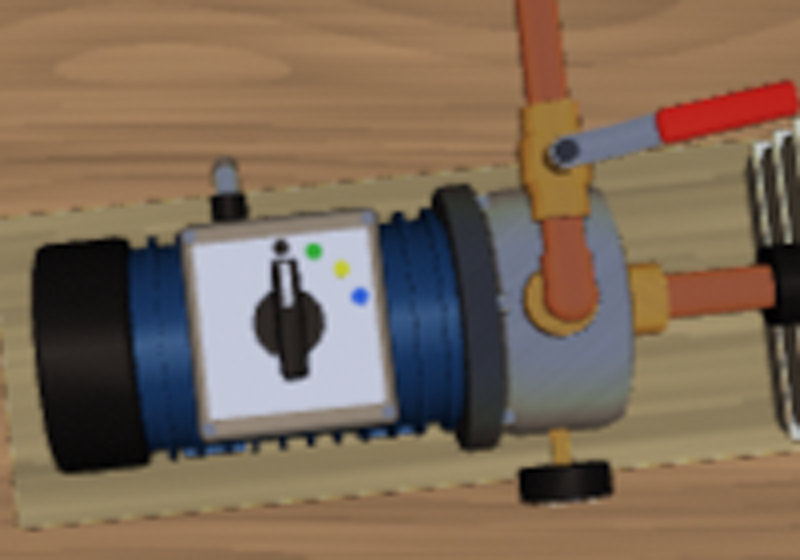

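View pics/c2.png

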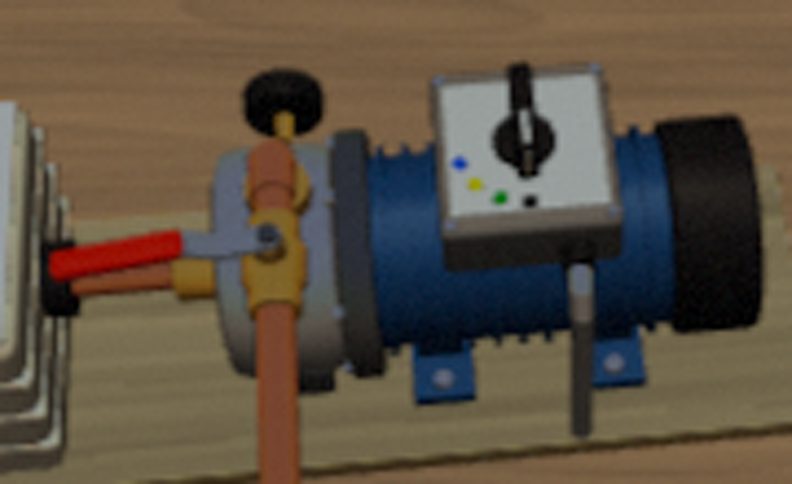

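```bash
cat > m.py <<'E'
from h import *
T=ld('top0');S=ld('scene0')
P={'pivot':((565,151),(268,240)),'gin':((663,126),(180,242)),'gout':((795,97),(52,265)),
'b1':((185,232),(620,212)),'b2':((372,213),(445,225)),'b3':((395,415),(432,78)),'b4':((208,438),(600,67)),'ptr':((285,263),(527,172)),'tail':((296,375),(518,68)),
'dk':((281,247),(530,201)),'db':((360,296),(459,163)),'dg':((314,251),(500,198)),'dy':((342,269),(475,184))}
q={}
for k,(a,b) in P.items():
    p,e=tri(ray(T,230+a[0]/4-.0,130+a[1]/4),ray(S,140+b[0]/4.4,180+b[1]/4.4)); q[k]=p; print(k,p.round(4),np.round(e,4))
c=sum(q['b%d'%i] for i in(1,2,3,4))/4; print('boxc',c)
g=q['gout']-q['gin']; print('grip ang',np.degrees(np.arctan2(g[1],g[0])))
for a,b in(('b4','b1'),('b3','b2'),('tail','ptr'),('b2','b1'),('b3','b4')):
    g=q[b]-q[a]; print(a,b,np.degrees(np.arctan2(g[1],g[0])),np.linalg.norm(g))
g=(q['gin']+q['gout'])/2-q['pivot'];print(np.linalg.norm(g),np.degrees(np.arctan2(g[1],g[0])))
E
python3 m.py
```

```text
pivot [ 0.6284 -0.1592  0.2439] [0.0006 0.0006]
gin [ 0.6387 -0.205   0.2582] [0.0011 0.0011]
gout [ 0.6535 -0.2719  0.2575] [0.0002 0.0002]
b1 [0.5901 0.0358 0.2144] [0.0011 0.0011]
b2 [ 0.6002 -0.0634  0.2153] [0.0002 0.0002]
b3 [ 0.4944 -0.0757  0.2119] [0. 0.]
b4 [0.4819 0.0237 0.2071] [0.0016 0.0016]
ptr [ 0.5723 -0.0172  0.2287] [0.0005 0.0005]
tail [ 0.5137 -0.0229  0.2494] [0.0002 0.0002]
dk [ 0.5823 -0.0155  0.2134] [0.0004 0.0004]
db [ 0.5566 -0.0572  0.2137] [0.0002 0.0002]
dg [ 0.5803 -0.0328  0.2132] [0.0004 0.0004]
dy [ 0.5708 -0.0476  0.2133] [0.0004 0.0004]
boxc [ 0.5416341  -0.0198951   0.21217042]
grip ang -77.48998071581677
b4 b1 6.340039209800405 0.10908159097936446
b3 b2 6.591899810802026 0.1065703697179678
tail ptr 5.541628906918101 0.06242552728096137
b2 b1 95.84445567140425 0.09970576624444537
b3 b4 97.17476207077499 0.10029433010123502
0.0824365563345029 -77.42522361639112
```

Both views agree to about 1 mm. Pump yaw is about 6.4°. The valve pivot is at (0.628,-0.159), with the grip at (0.646,-0.238,0.258) pointing at -77.4°. The switch axis is at (0.542,-0.020). Next I move above the grip.

Request:
{"name": "carry_out", "arguments": {
  "steps": [
    [[0, 0, 5, 0, 0, 0], [0, 0, 9.5, 0, 0, 0], [3.85, 2.99, 9.5, 0, 0, -0.137], [7.7, 5.98, 9.5, 0, 0, -0.275], [11.55, 8.97, 9.5, 0, 0, -0.412], [15.4, 11.97, 9.5, 0, 0, -0.55], [19.25, 14.96, 9.5, 0, 0, -0.687], [23.1, 17.95, 9.5, 0, 0, -0.825], [26.95, 20.94, 9.5, 0, 0, -0.962], [30.8, 23.93, 9.5, 0, 0, -1.1], [34.65, 26.92, 9.5, 0, 0, -1.237], [38.5, 29.92, 9.5, 0, 0, -1.375], [42.35, 32.91, 9.5, 0, 0, -1.512], [46.2, 35.9, 9.5, 0, 0, -1.65], [46.2, 35.9, 9.5, 0, 0, -1.65], [46.2, 35.9, 9.5, 0, 0, -1.65], [46.2, 35.9, 9.5, 0, 0, -1.65]]
  ],
  "fingers": 0
}}

```text
time_s: 2.28
tcp_pos: [0.6452, -0.2392, 0.332]
ee_rot: [[0.976, 0.0, -0.217], [0.217, -0.0, 0.976], [0.0, -1.0, -0.0]]
wrist_force: [0.3, 0.8, -0.3]
gripper_width: 1.0
```

Run:
```python
from h import *
cap('wrist','w1');cap('top','t1')
s=sense();print(s['time_s'],s['tcp_pos'],s['ee_rot'][:,0],s['ee_rot'][:,1],s['joints'].round(1))
d=ld('w1')
for p in([.646,-.238,.2625],[.6284,-.1592,.25],[.542,-.02,.257]):print(proj(d,p,True))
```

```text
2.375 [ 0.64518919 -0.23920434  0.33214975] [9.76241903e-01 2.16682794e-01 5.60917111e-04] [ 6.04785112e-04 -1.36141706e-04 -9.99999808e-01] [  -6.9   26.2   20.4    0.   -84.1 -160.6]
[np.float64(287.49711096486783), np.float64(225.77189763078343)]
[np.float64(287.4062364485995), np.float64(111.02992061483683)]
[np.float64(213.47398155079102), np.float64(-82.34526453609155)]
```

View pics/w1.png

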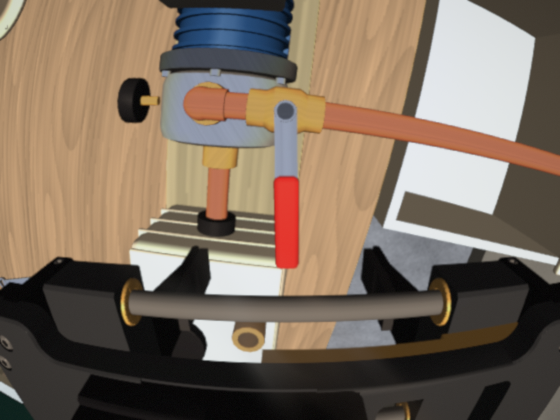

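The wrist view confirms the red grip's centre near (287,222), where I predicted (287,226). Next I descend and close.

Request:
{"name": "carry_out", "arguments": {
  "steps": [
    [[0.1, 0.1, -2, 0, 0, 0], [0.1, 0.1, -4, 0, 0, 0], [0.1, 0.1, -6, 0, 0, 0], [0.1, 0.1, -7.8, 0, 0, 0], [0.1, 0.1, -7.8, 0, 0, 0], [0.1, 0.1, -7.8, 0, 0, 0]]
  ]
}}

```text
time_s: 3.12
tcp_pos: [0.6472, -0.2379, 0.2548]
ee_rot: [[0.976, 0.002, -0.217], [0.217, -0.001, 0.976], [0.002, -1.0, -0.001]]
wrist_force: [0.7, -0.5, 0.3]
gripper_width: 1.002
```

Request:
{"name": "carry_out", "arguments": {
  "steps": [
    [[0, 0, 0, 0, 0, 0], [0, 0, 0, 0, 0, 0], [0, 0, 0, 0, 0, 0], [0, 0, 0, 0, 0, 0], [0, 0, 0, 0, 0, 0], [0, 0, 0, 0, 0, 0], [0, 0, 0, 0, 0, 0], [0, 0, 0, 0, 0, 0]]
  ],
  "fingers": 255
}}

```text
time_s: 4.12
tcp_pos: [0.6465, -0.2375, 0.2535]
ee_rot: [[0.976, -0.002, -0.218], [0.218, -0.0, 0.976], [-0.002, -1.0, 0.0]]
wrist_force: [-2.1, -0.5, 0.4]
gripper_width: 0.206
```

Run:
```python
from h import *
cap('wrist','w2');s=sense();print(s['time_s'],s['tcp_pos'],s['ee_rot'][:,0],s['wrist_force'],s['moment'],s['gripper_width']*87)
# arc, from the measured pose (grip presently angle th0 about pivot)
pv=np.array([.6284,-.1592]);p=s['tcp_pos'][:2];v=p-pv;print(np.linalg.norm(v),np.degrees(np.arctan2(v[1],v[0])))
for i in range(1,17):
    a=np.radians(5.5*i);R=np.array([[np.cos(a),-np.sin(a)],[np.sin(a),np.cos(a)]]);d=(R@v-v)*100;print([round(d[0],2),round(d[1],2),0,0,0,round(a,3)])
```

```text
4.175 [ 0.64645646 -0.23748653  0.25350946] [ 0.97587258  0.21833602 -0.00144272] [-1.50139182 -0.91721977  0.20142152] [-0.30372679  0.44592441  0.27438151] 17.469964812622326
0.08034186864201202 -77.01210010651808
[np.float64(0.74), np.float64(0.21), 0, 0, 0, np.float64(0.096)]
[np.float64(1.46), np.float64(0.49), 0, 0, 0, np.float64(0.192)]
[np.float64(2.15), np.float64(0.84), 0, 0, 0, np.float64(0.288)]
[np.float64(2.8), np.float64(1.25), 0, 0, 0, np.float64(0.384)]
[np.float64(3.41), np.float64(1.72), 0, 0, 0, np.float64(0.48)]
[np.float64(3.97), np.float64(2.25), 0, 0, 0, np.float64(0.576)]
[np.float64(4.48), np.float64(2.83), 0, 0, 0, np.float64(0.672)]
[np.float64(4.93), np.float64(3.45), 0, 0, 0, np.float64(0.768)]
[np.float64(5.32), np.float64(4.12), 0, 0, 0, np.float64(0.864)]
[np.float64(5.64), np.float64(4.82), 0, 0, 0, np.float64(0.96)]
[np.float64(5.9), np.float64(5.55), 0, 0, 0, np.float64(1.056)]
[np.float64(6.08), np.float64(6.29), 0, 0, 0, np.float64(1.152)]
[np.float64(6.19), np.float64(7.06), 0, 0, 0, np.float64(1.248)]
[np.float64(6.23), np.float64(7.83), 0, 0, 0, np.float64(1.344)]
[np.float64(6.19), np.float64(8.6), 0, 0, 0, np.float64(1.44)]
[np.float64(6.08), np.float64(9.36), 0, 0, 0, np.float64(1.536)]
```

View pics/w2.png

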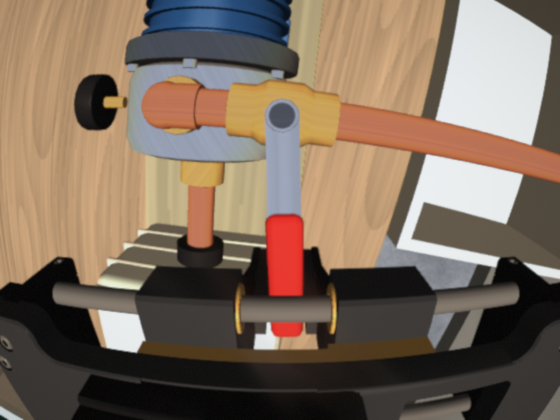

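The wrist view shows the grip held between the pads at about (285,275), with a gap of 17.5 mm. I'll swing it along the arc.

Request:
{"name": "carry_out", "arguments": {
  "steps": [
    [[0.74, 0.21, 0, 0, 0, 0.096], [1.46, 0.49, 0, 0, 0, 0.192], [2.15, 0.84, 0, 0, 0, 0.288], [2.8, 1.25, 0, 0, 0, 0.384], [3.41, 1.72, 0, 0, 0, 0.48], [3.97, 2.25, 0, 0, 0, 0.576], [4.48, 2.83, 0, 0, 0, 0.672], [4.93, 3.45, 0, 0, 0, 0.768], [5.32, 4.12, 0, 0, 0, 0.864], [5.64, 4.82, 0, 0, 0, 0.96], [5.9, 5.55, 0, 0, 0, 1.056], [6.08, 6.29, 0, 0, 0, 1.152], [6.19, 7.06, 0, 0, 0, 1.248], [6.23, 7.83, 0, 0, 0, 1.344], [6.19, 8.6, 0, 0, 0, 1.44], [6.19, 8.6, 0, 0, 0, 1.44], [6.19, 8.6, 0, 0, 0, 1.44]]
  ]
}}

```text
time_s: 6.3
tcp_pos: [0.7081, -0.1508, 0.2535]
ee_rot: [[-0.087, -0.002, -0.996], [0.996, 0.001, -0.087], [0.001, -1.0, 0.002]]
wrist_force: [-4.9, 3.2, 1.4]
gripper_width: 0.205
```

Run:
```python
from h import *
cap('wrist','w3');cap('top','t3');s=sense();print(s['time_s'],s['tcp_pos'],s['ee_rot'][:,0],s['wrist_force'],s['moment'],s['gripper_width']*87,s['joints'].round(1))
```

```text
6.4 [ 0.70806145 -0.15081475  0.25348923] [-0.08712434  0.99619662  0.0012837 ] [-4.06925748  3.96104051  1.80372259] [ 0.90880478  1.28838056 -0.12400673] 17.31841862862809 [  0.7  31.6  18.5  -0.1 -77.  -85.7]
```

View pics/w3.png

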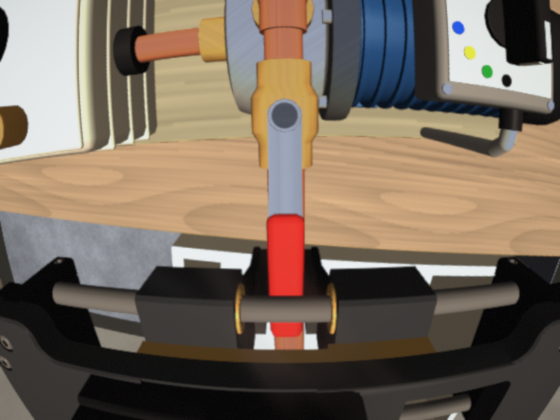

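The lever is nearly along the pipe. I'll press it on to the stop.

Request:
{"name": "carry_out", "arguments": {
  "steps": [
    [[-0.02, 0.2, 0, 0, 0, 0.025], [-0.04, 0.4, 0, 0, 0, 0.05], [-0.06, 0.5, 0, 0, 0, 0.06], [-0.06, 0.5, 0, 0, 0, 0.06]]
  ]
}}

```text
time_s: 6.9
tcp_pos: [0.7079, -0.1496, 0.2535]
ee_rot: [[-0.144, -0.001, -0.99], [0.99, -0.004, -0.144], [-0.003, -1.0, 0.001]]
wrist_force: [-3.0, -7.5, -0.2]
gripper_width: 0.204
```

Request:
{"name": "carry_out", "arguments": {
  "steps": [
    [[-0.03, 0.2, 0, 0, 0, 0.025], [-0.06, 0.4, 0, 0, 0, 0.05], [-0.06, 0.4, 0, 0, 0, 0.05]]
  ]
}}

```text
time_s: 7.28
tcp_pos: [0.7074, -0.1495, 0.2536]
ee_rot: [[-0.191, -0.0, -0.981], [0.981, -0.009, -0.191], [-0.008, -1.0, 0.002]]
wrist_force: [-0.6, -17.1, -1.4]
gripper_width: 0.208
```

Run:
```python
from h import *
cap('wrist','w4');cap('top','t4');s=sense();print(s['time_s'],s['tcp_pos'],np.degrees(np.arctan2(s['ee_rot'][1,0],s['ee_rot'][0,0])),s['wrist_force'],s['moment'],s['gripper_width']*87)
v=s['tcp_pos'][:2]-np.array([.6284,-.1592]);print(np.linalg.norm(v),np.degrees(np.arctan2(v[1],v[0])))
i=cv2.imread('pics/t4.png')[60:270,230:450];cv2.imwrite('pics/t4c.png',cv2.resize(i,None,fx=2.8,fy=2.8))
```

```text
7.375 [ 0.70741476 -0.14945423  0.25356237] 101.0274205087686 [ -0.6771215  -16.87765851  -2.14339839] [-4.62535301  0.29729918 -0.70422982] 18.31174341657522
0.07961352151587382 7.031415624353588
```

View pics/w4.png

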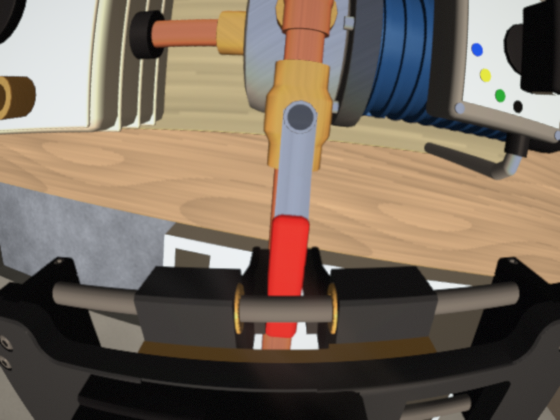

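The lever is at its stop: the TCP no longer advances and the force rises to 17 N. I'll relax, open and lift.

Request:
{"name": "carry_out", "arguments": {
  "steps": [
    [[0.03, -0.3, 0, 0, 0, -0.04], [0.05, -0.5, 0, 0, 0, -0.07], [0.05, -0.5, 0, 0, 0, -0.07]]
  ]
}}

```text
time_s: 7.75
tcp_pos: [0.7076, -0.1497, 0.2534]
ee_rot: [[-0.127, -0.001, -0.992], [0.992, -0.003, -0.127], [-0.003, -1.0, 0.002]]
wrist_force: [-3.8, -5.6, -0.3]
gripper_width: 0.204
```

Request:
{"name": "carry_out", "arguments": {
  "steps": [
    [[0, 0, 0, 0, 0, 0], [0, 0, 0, 0, 0, 0], [0, 0, 0, 0, 0, 0], [0, 0, 0, 0, 0, 0], [0, 0, 0, 0, 0, 0], [0, 0, 0, 0, 0, 0], [0, 0, 2, 0, 0, 0], [0, 0, 5, 0, 0, 0], [0, 0, 8, 0, 0, 0], [0, 0, 8, 0, 0, 0], [0, 0, 8, 0, 0, 0]]
  ],
  "fingers": 0
}}

```text
time_s: 9.12
tcp_pos: [0.7079, -0.1471, 0.3326]
ee_rot: [[-0.128, -0.001, -0.992], [0.992, 0.001, -0.128], [0.001, -1.0, 0.001]]
wrist_force: [0.1, 0.2, 0.1]
gripper_width: 1.001
```

Run:
```python
from h import *
cap('wrist','w5');cap('top','t5');cap('scene','s5');s=sense();print(s['time_s'],s['tcp_pos'],np.degrees(np.arctan2(s['ee_rot'][1,0],s['ee_rot'][0,0])),s['wrist_force'],s['gripper_width']*87,s['joints'].round(1))
i=cv2.imread('pics/s5.png')[180:330,100:300];cv2.imwrite('pics/s5c.png',cv2.resize(i,None,fx=3.5,fy=3.5,interpolation=cv2.INTER_CUBIC))
```

```text
9.275 [ 0.7078216  -0.14718946  0.33196367] 97.37731745402665 [-0.30128992  0.68900034  0.15191229] 87.22103691870781 [  1.   30.3  27.   -0.  -86.9 -83.6]
```

View pics/w5.png

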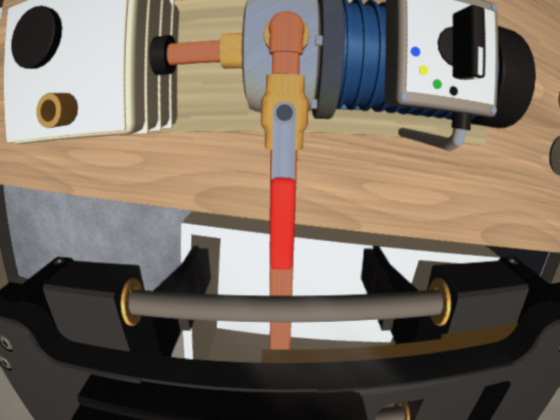

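View pics/s5c.png

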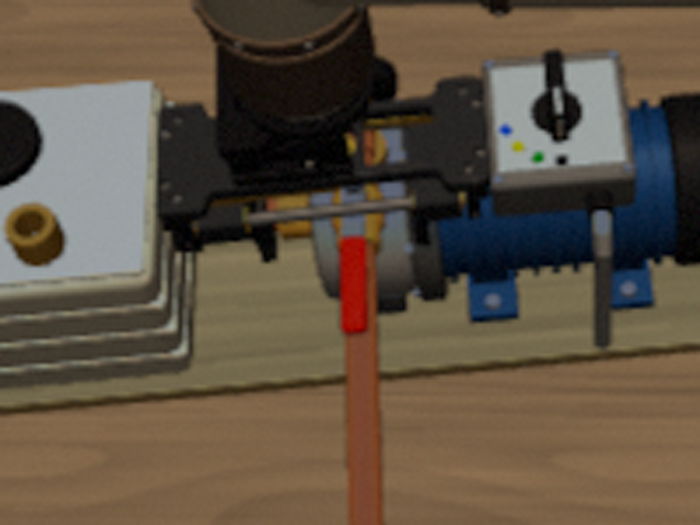

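The valve lies along the pipe in both views: red grip at (283,222) in the wrist view, over the pipe. Next I move over the switch with a half turn, which keeps the last joint away from its limit.

Request:
{"name": "carry_out", "arguments": {
  "steps": [
    [[-0.92, 0.71, 0, 0, 0, 0.174], [-1.84, 1.41, 0, 0, 0, 0.347], [-2.77, 2.12, 0, 0, 0, 0.521], [-3.69, 2.82, 0, 0, 0, 0.694], [-4.61, 3.53, 0, 0, 0, 0.868], [-5.53, 4.23, 0, 0, 0, 1.041], [-6.46, 4.94, 0, 0, 0, 1.215], [-7.38, 5.64, 0, 0, 0, 1.388], [-8.3, 6.35, 0, 0, 0, 1.562], [-9.22, 7.06, 0, 0, 0, 1.736], [-10.14, 7.76, 0, 0, 0, 1.909], [-11.07, 8.47, 0, 0, 0, 2.083], [-11.99, 9.17, 0, 0, 0, 2.256], [-12.91, 9.88, 0, 0, 0, 2.43], [-13.83, 10.58, 0, 0, 0, 2.603], [-14.76, 11.29, 0, 0, 0, 2.777], [-15.68, 11.99, 0, 0, 0, 2.95], [-16.6, 12.7, 0, 0, 0, 3.124], [-16.6, 12.7, 0, 0, 0, 3.124], [-16.6, 12.7, 0, 0, 0, 3.124]]
  ]
}}

```text
time_s: 11.78
tcp_pos: [0.5423, -0.0204, 0.3332]
ee_rot: [[0.109, -0.0, 0.994], [-0.994, -0.0, 0.109], [0.0, -1.0, -0.0]]
wrist_force: [0.3, -0.5, 0.4]
gripper_width: 1.001
```

Run:
```python
from h import *
cap('wrist','w6');cap('top','t6');s=sense();print(s['time_s'],s['tcp_pos'],np.degrees(np.arctan2(s['ee_rot'][1,0],s['ee_rot'][0,0])),s['wrist_force'],s['joints'].round(1))
d=ld('w6')
u=np.array([np.cos(np.radians(6.4)),np.sin(np.radians(6.4)),0])
for p in([.542,-.02,.257]+.03*u,[.542,-.02,.257]-.03*u,[.542,-.02,.257]):print(proj(d,p,True))
```

```text
11.875 [ 0.54244225 -0.02048681  0.33323425] -83.73304381591213 [-0.56296987 -0.85120143 -0.31832383] [ 15.   10.9  -1.4   0.  -77.8  81.3]
[np.float64(283.60285129706597), np.float64(185.05125345435476)]
[np.float64(283.9846476722006), np.float64(260.7192893935933)]
[np.float64(283.7944319232327), np.float64(224.52500847686878)]
```

View pics/w6.png

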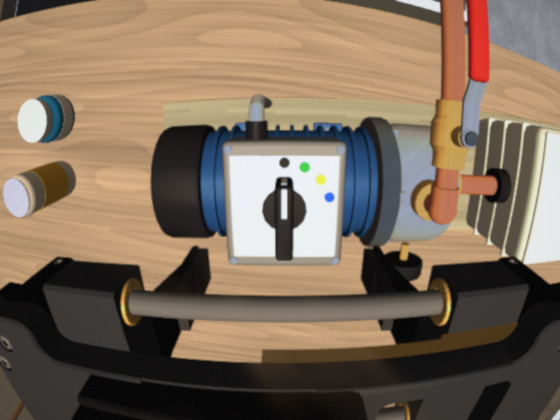

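Run:
```python
from h import *
i=cv2.imread('pics/w6.png')[130:275,215:360];cv2.imwrite('pics/w6c.png',cv2.resize(i,None,fx=4,fy=4,interpolation=cv2.INTER_CUBIC))
d=ld('w6')
for p in([.542,-.02,.221],[.5823,-.0155,.214],[.5566,-.0572,.214]):print(proj(d,p,True))
```

```text
[np.float64(283.97061442287145), np.float64(209.56461343517267)]
[np.float64(283.8207817170694), np.float64(160.6879280153542)]
[np.float64(328.76370403091636), np.float64(195.47480805476548)]
```

View pics/w6c.png

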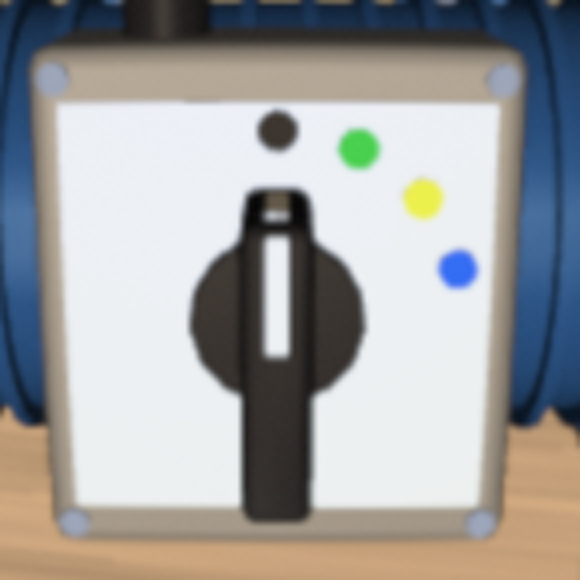

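The close-up agrees with the prediction to within 1–2 px: disc centre at (284,209), bar top from v=187 to 260, black dot at (284,162). Next I descend and grip.

Request:
{"name": "carry_out", "arguments": {
  "steps": [
    [[0, 0.05, -2.5, 0, 0, 0], [0, 0.05, -5, 0, 0, 0], [0, 0.05, -7.5, 0, 0, 0], [0, 0.05, -9, 0, 0, 0], [0, 0.05, -9, 0, 0, 0], [0, 0.05, -9, 0, 0, 0]]
  ]
}}

```text
time_s: 12.62
tcp_pos: [0.543, -0.0198, 0.2446]
ee_rot: [[0.111, 0.002, 0.994], [-0.994, 0.0, 0.111], [0.0, -1.0, 0.002]]
wrist_force: [-0.7, 0.8, -0.3]
gripper_width: 0.998
```

Request:
{"name": "carry_out", "arguments": {
  "steps": [
    [[0, 0, 0, 0, 0, 0], [0, 0, 0, 0, 0, 0], [0, 0, 0, 0, 0, 0], [0, 0, 0, 0, 0, 0], [0, 0, 0, 0, 0, 0], [0, 0, 0, 0, 0, 0], [0, 0, 0, 0, 0, 0], [0, 0, 0, 0, 0, 0]]
  ],
  "fingers": 255
}}

```text
time_s: 13.62
tcp_pos: [0.5422, -0.0198, 0.2435]
ee_rot: [[0.111, -0.0, 0.994], [-0.994, 0.0, 0.111], [-0.0, -1.0, -0.0]]
wrist_force: [-0.3, 1.5, 2.2]
gripper_width: 0.172
```

Run:
```python
from h import *
cap('wrist','w7');s=sense();print(s['time_s'],s['tcp_pos'],np.degrees(np.arctan2(s['ee_rot'][1,0],s['ee_rot'][0,0])),s['wrist_force'],s['moment'],s['gripper_width']*87)
```

```text
13.675 [ 0.54214011 -0.01923567  0.24353711] -83.64341224546432 [-0.39864182  1.13817502  0.06493644] [ 0.28154509  0.16727924 -0.15741672] 13.918656289114343
```

View pics/w7.png

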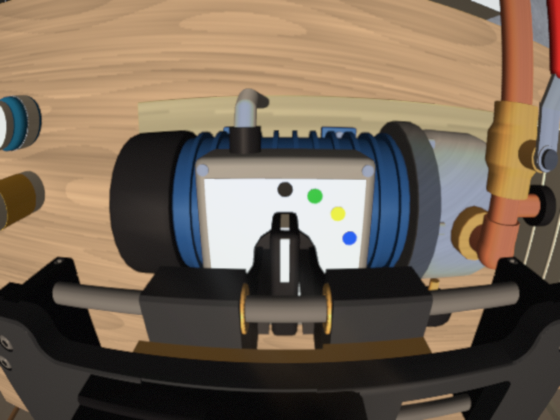

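The bar is gripped (13.9 mm gap). I'll turn it clockwise about the vertical.

Request:
{"name": "carry_out", "arguments": {
  "steps": [
    [[0, 0, 0, 0, 0, -0.1], [0, 0, 0, 0, 0, -0.2], [0, 0, 0, 0, 0, -0.3], [0, 0, 0, 0, 0, -0.4], [0, 0, 0, 0, 0, -0.5], [0, 0, 0, 0, 0, -0.6], [0, 0, 0, 0, 0, -0.7], [0, 0, 0, 0, 0, -0.8], [0, 0, 0, 0, 0, -0.9], [0, 0, 0, 0, 0, -1.0], [0, 0, 0, 0, 0, -1.1], [0, 0, 0, 0, 0, -1.2], [0, 0, 0, 0, 0, -1.27], [0, 0, 0, 0, 0, -1.32], [0, 0, 0, 0, 0, -1.32], [0, 0, 0, 0, 0, -1.32]]
  ]
}}

```text
time_s: 15.68
tcp_pos: [0.5419, -0.0196, 0.2435]
ee_rot: [[-0.935, -0.001, 0.355], [-0.355, 0.0, -0.935], [0.001, -1.0, -0.0]]
wrist_force: [-1.5, 2.6, 1.4]
gripper_width: 0.159
```

Run:
```python
from h import *
cap('wrist','w8');cap('top','t8');cap('scene','s8');s=sense();a=np.degrees(np.arctan2(s['ee_rot'][1,0],s['ee_rot'][0,0]));print(s['time_s'],s['tcp_pos'],a,'turned',np.radians(-83.6-(a if a<0 else a-360)),s['wrist_force'],s['moment'],s['gripper_width']*87,s['joints'].round(1))
i=cv2.imread('pics/w8.png')[150:350,180:380];cv2.imwrite('pics/w8c.png',cv2.resize(i,None,fx=3,fy=3,interpolation=cv2.INTER_CUBIC))
```

```text
15.825 [ 0.54192033 -0.01960706  0.24352405] -159.22575797367702 turned 1.3199184759570193 [-2.62543976  1.90123757  1.73613206] [0.67101088 0.81062405 0.24657565] 13.789262887408087 [ 15.1  13.7 -10.6  -0.  -65.8   5.7]
```

View pics/w8c.png

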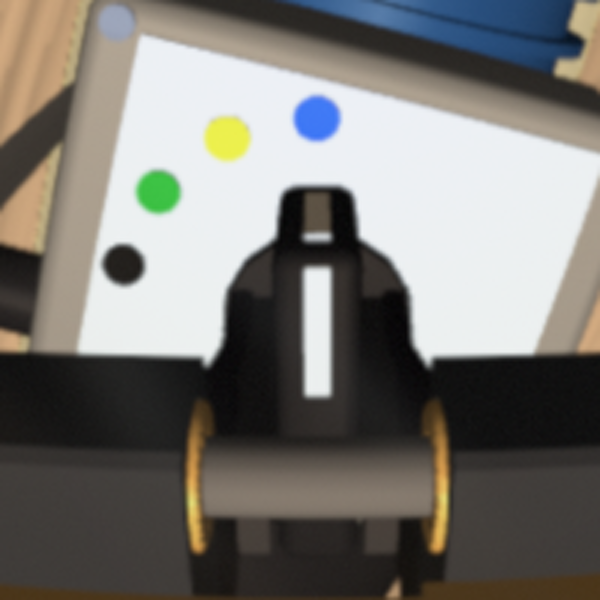

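View pics/t8.png

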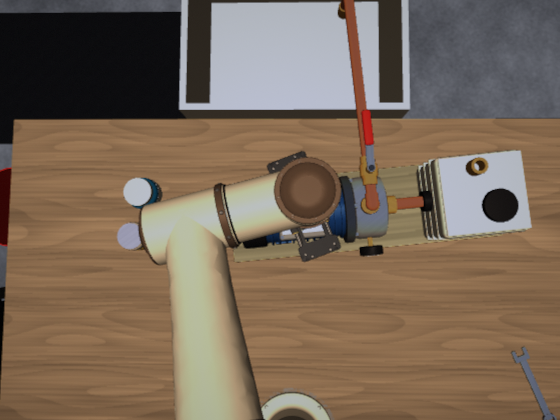

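The pointer line is on the blue dot in the wrist view, both at column 317 of the crop. In the top view the valve lies along the pipe and the loose things are where they were. I'll hold a second to check stability.

Request:
{"name": "carry_out", "arguments": {
  "steps": [
    [[0, 0, 0, 0, 0, -0.005], [0, 0, 0, 0, 0, -0.005], [0, 0, 0, 0, 0, -0.005], [0, 0, 0, 0, 0, -0.005], [0, 0, 0, 0, 0, -0.005], [0, 0, 0, 0, 0, -0.005], [0, 0, 0, 0, 0, -0.005], [0, 0, 0, 0, 0, -0.005]]
  ]
}}

```text
time_s: 16.82
tcp_pos: [0.542, -0.0197, 0.2435]
ee_rot: [[-0.937, -0.001, 0.349], [-0.349, 0.0, -0.937], [0.0, -1.0, -0.0]]
wrist_force: [-4.0, 4.3, 2.2]
gripper_width: 0.154
```

Run:
```python
from h import *
cap('wrist','w9');cap('scene','s9');s=sense();a=np.degrees(np.arctan2(s['ee_rot'][1,0],s['ee_rot'][0,0]));print(s['time_s'],'turned',np.radians(-83.6-(a if a<0 else a-360)),s['wrist_force'],s['moment'],s['gripper_width']*87)
i=cv2.imread('pics/w9.png')[150:350,180:380];cv2.imwrite('pics/w9c.png',cv2.resize(i,None,fx=3,fy=3,interpolation=cv2.INTER_CUBIC))
```

```text
16.925 turned 1.3254560832677227 [-3.50841369  3.45194186  2.30032296] [1.11017626 1.21829759 0.27054193] 14.088254943761928
```

View pics/w9c.png

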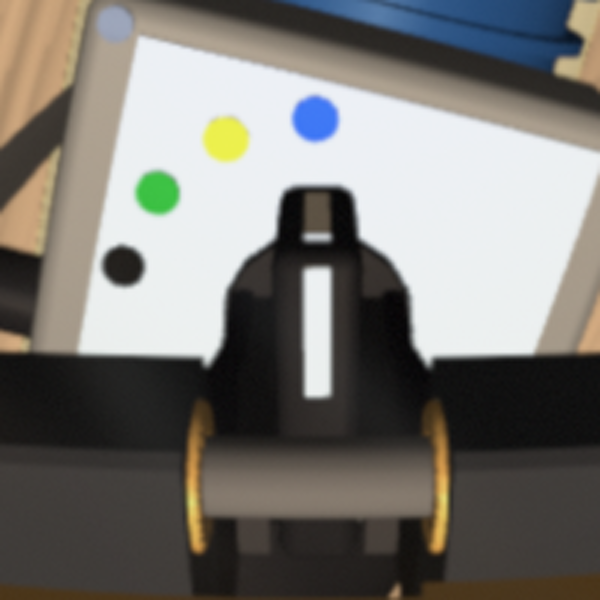

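View pics/s9.png

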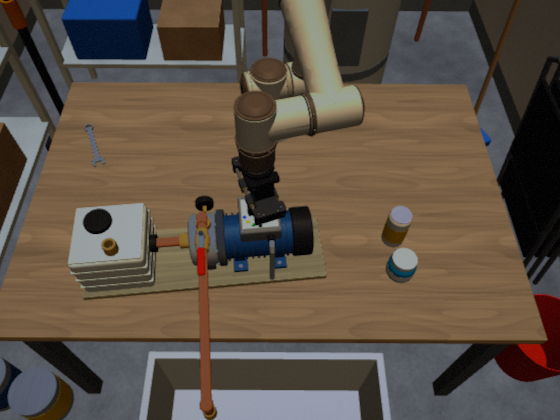

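The switch is steady on the blue dot. The scene view shows the valve open along the pipe at (202,260), and the can (398,225), jar (403,264), coupling (109,246) and spanner where they started. I'm handing in.

```bash
python3 -c "
from station import ticket; print(ticket.finish_job())"
```

```text
the job is handed in; nothing more can be done
None
```

I opened the valve first, then turned the switch to the third position. I handed the job in at about 17 s with the gripper still holding it there.

- **Valve:** I gripped the red lever and swung it about 84° anticlockwise until it stopped advancing, with the wrist force rising to about 17 N. After I let go, the wrist, top and scene views all showed it lying along the pipe.
- **Switch:** I gripped the bar and turned it clockwise by about 1.325 rad (blue dot at 1.31, stop at 1.34). It held steady for a further second, with the pointer on the blue dot in the wrist view and about 0.27 N m at the wrist.
- **Loose things:** the can, jar and coupling look to be where they started in the last scene picture; I compared them by eye.

No check failed. The camera positions agreed between views to within about 2 mm. The hand-in itself reports no verdict.

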